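Clamp the module housing and press its halves together

ROBOT

A 6-joint arm with a two-finger parallel gripper is mounted at the origin on the work surface. World frame = base frame: x ahead of the robot, y to its left, z up, the work surface at z = 0. Lengths are in mm, angles in rad, forces in N, time in s.
With the tool pointing down it reaches from about 350 to 775 mm from the base axis. Payload 7.3 kg.
Tool frame: the origin (TCP) lies on the centre line of the jaws, within the pads' length; the fingertips stand 22 mm ahead of it and the grasp point (between the pads) lies 3 mm ahead of it; z points along the fingers, y is the direction in which the jaws open and shut (so a half turn about z gives the same grasp; the last joint's range is limited). The gripper opens to 92 mm and grips with 3 to 60 N. Pads are 19 mm wide; open, the fingers measure 130 mm over their backs; the gripper's body (75 mm by 190 mm) begins 47 mm behind the grasp point.
Start: joints at [1.027, 0.342, 1.524, -0, 1.275, -0.146], TCP at [203.367, 484.03, 248.741] pointing down, gripper open.
Joint ranges: [-2.53, 2.53], [-0.77, 2.02], [0.04, 2.7], [-1, 4.14], [0.28, 2.66], [-3.11, 3.11]. Speed limits (rad/s): [2.57, 2.57, 3.14, 3.14, 3.14, 3.14].

INTERFACE

Orientations are given as [roll, pitch, yaw] about the fixed x, y, z axes, in that order (R = Rz(yaw) Ry(pitch) Rx(roll)).
In Python, from plant import bot gives the robot as it stands.
- The arm moves only by the tool play_rows, never from a script. Its argument "moves" is one flat list of numbers, 5 for each row, row after row: the closure in counts, from 0 (fully open) to 255 (shut), then the shift along the tool's x, y, z in mm, then the turn about the tool's z in degrees. A call has 1 to 8 rows; each row is the pose to reach, as a shift and turn from the pose commanded when the call began, along the tool's axes at that moment; what a row does not reach only later rows make up. A row lasts 1/12 s, in which the tool goes at most 41.7 mm and 7.16 degrees, less where a joint would pass 70% of its speed; a pose out of reach is approached as far as the arm can. A call with a gripper value outside its range is refused whole. The fingers move at their own pace and stop on an object; the grip force is fixed at half the most. Time passes only in rows, so rows that repeat a pose let the fingers close. It gives the time, the measured TCP pose, the force and the opening at its end, in the units of the state.
- bot.get_obs(): the state, without advancing time (a new reading comes with each control period).
- bot.capture(name): name is "scene" or "side" or "wrist"; returns a dict with "color" (400x640x3 uint8, red, green, blue), "fx", "fy", "cx", "cy" (pixels), "k1" (the pictures are not rectified: a ray, as slopes to the right and down, at radius r is drawn at 1 + k1 r^2 times it, then the intrinsics apply), "world_to_cam" (4x4, takes a point from world to camera coordinates); the wrist camera has in their place "T_tool_cam" (4x4, takes a point from camera to tool coordinates, whose origin is the TCP and whose axes are the flange's). Camera axes: x right, y down, z forward; pixel columns grow to the right and rows downward; lengths in mm; the calibration is good to about 2 mm. A picture is of the moment at which its call begins: read the wrist's pose just before it. There is no depth.
- bot.close_job(): hands the job in, once; it reports no verdict.
The state is a dict: "time": time; "joint_positions": joint angles; "dq": joint speeds; "tau": joint torques, N m; "tool_pos": TCP position; "tcp_rot": TCP orientation; "contact_force": force on the tool from outside, world axes, zero at the start; "moment": the same for the moment, N m; "grip_width": finger opening in mm.
Only numpy, scipy, OpenCV 4.12 (cv2) and the standard library are available. Lean on these libraries where they do the work, as an engineer would, in place of code of your own. Each camera call takes 0.05 s, during which the arm holds its last target.

TASK

Crank the bench vise clockwise until its jaw grips the lower half of the housing tightly, then set the finned upper half on its two dowels (large hole on the large dowel) and push it fully home against the spring contact. Finish while still holding it pressed down flush, with the vise still tight: do not let go. Leave the other things on the bench where they are.

Things in the scene. Friction and masses are not known exactly. Their poses are not given: they have to be found in the camera images.
- vise: Steel bench vise fixed to the table: base plate 120 x 250 mm, 20 thick, long way along its y. Origin on the table under the middle of the clamping place, z up. Fixed jaw (110 wide, 24 thick, top 52 mm above the table): gripping face at y = -32 mm, looking to +y; the moving jaw faces it. At y = +132 mm a grey gear block (60 x 56 mm, top at 62 mm) carries the crank.
- vise_jaw: The moving jaw's face plate, 110 x 8 mm, top about 53 mm above the table, on short springs before a 16 mm thick carriage. Origin at the foot of its gripping face, in the middle. The carriage slides along the vise's -y towards the fixed jaw, 4 mm for each rad of the crank; once the face meets the work, the springs yield (8 N, then 12 N per mm).
- crank (a joint): Crank angle (rad) about a vertical axis; grows clockwise seen from above, which closes the jaw. Starts at 1.0 to 2.4. The jaw meets the squared-up lower half at about 5.0 and presses harder from there; tight from 5.3; hard stop at 5.8. Turning takes 0.2 N m (4 to 5 N at the knob), twice that at the tight end; it stays where it is left.
- crank_pin (a point): Centre line of the crank's knob at its top end, 113 mm above the table. The knob is an upright black cylinder 16 mm in diameter, standing 40 mm clear above the flat crank arm, 45 mm from the crank's axis. At crank angle 0 it lies from the axis along the vise's +x.
- crank_axis (a point): Point on the crank's vertical axis of turning, on top of the gear block (63 mm above the table); fixed to the vise.
- lower_half: Lower half of a housing: grey block 100 (x) x 64 (y) x 45 mm high, 0.45 kg, loose on the vise's base plate (20 mm above the table) between the open jaws, which grip its long sides. Origin at the centre of its underside, z up. On its flat top stand two steel dowels 12 mm tall: 12 mm in diameter at x = +36 mm, y = 0, and 8 mm in diameter at x = -36 mm, y = 0.
- upper_half: Upper half: bare aluminium plate 100 (x) x 64 (y) x 14 mm, with a finned block 50 (x) x 30 (y) mm, 24 tall, in the middle on top, to grip by; 0.2 to 0.3 kg. Origin at the centre of its flat underside, z up; lies right way up. Through holes at y = 0: 13 mm at x = +36 mm, 9 mm at x = -36 mm. Fully home its origin is 45 mm above the lower half's, x axes the same way.
- screwdriver: Bystander: screwdriver, 170 mm long, lying on the table.
- solder_reel: Bystander: white reel, 56 mm in diameter, 36 mm tall.
- flux_bottle: Bystander: small bottle, 40 mm in diameter, 90 mm tall.
- blank_plate: Bystander: plain aluminium plate 70 x 45 x 8 mm, without holes or fins.
- tip_cleaner: Bystander: steel cup, 66 mm in diameter, 45 mm tall.
- spring_contact_top (a point): Top centre of the round brass spring contact (20 mm across) in the middle of the lower half's top. Free, it stands 4 mm proud and pushes up with 5 N; pressed level with the top it pushes with 9 N. So the upper half rides 4 mm high unless it is pushed down.
Not all that is in view belongs to the job. Leave any pink look-alike of the lower_half alone.

How it is judged:
By the outcome, as a careful person would: the job done as asked, in the order asked, and still so for the second after the job is handed in, while the arm keeps its last pose, push and grip.
It also fails if it takes over 58 s, if anything falls off the work surface, if the arm or the gripper's body presses on something with over 40 N, if the wrist force passes 120 N, or if a joint passes its speed limit or range.

## Working session

There is one attempt and no reset: what is moved stays moved. The work goes in short steps, Python scripts to look and compute and a tool call to move; the robot and the scene stay as the last step left them, time stands still between calls to the robot, and variables do not carry over. Pictures are saved under pics/ and viewed, and the job is handed in when it is done.

Besides the shell and the picture viewer there is one more tool, called by a JSON object that holds its "api" and its "payload", one argument or row to a line. play_rows: Moves the arm, as the interface text tells. Its arguments: {"type":"object","properties":{"moves":{"type":"array","items":{"type":"number"}}},"required":["moves"]}

```bash
ls; mkdir -p pics; cat > h.py <<'E'
import numpy as np, cv2
from plant import bot
from scipy.spatial.transform import Rotation as R
def snap(name,fn):
    c=bot.capture(name); cv2.imwrite('pics/'+fn,c['color'][:,:,::-1]); 
    np.savez('pics/'+fn[:-4]+'.npz',**{k:np.array(v) for k,v in c.items()}); return c
E
python3 - <<'E'
from h import *
o=bot.get_obs(); print(o)
for n in ['scene','side','wrist']:
    c=snap(n,n+'0.png'); print({k:v for k,v in c.items() if k!='color'})
E
```

```text
pics
{'time': 0.0, 'joint_positions': array([ 1.02697742e+00,  3.42718153e-01,  1.52504701e+00, -1.68770046e-05,
        1.27540865e+00, -1.46018272e-01]), 'dq': array([ 2.33267936e-03, -1.09540878e-03, -1.70869805e-03, -7.41444486e-05,
        1.40096544e-04, -1.22990688e-03]), 'tau': array([-1.27843330e-03, -4.31239164e+01, -2.44216543e+01,  7.17010559e-02,
        5.58729633e-02, -1.11379027e-04]), 'tool_pos': array([203.16887904, 483.67028738, 248.03684915]), 'tcp_rot': array([-3.14002596e+00, -2.14093137e-04,  2.74379678e+00]), 'contact_force': array([-0.34072468, -0.35272904,  0.3582185 ]), 'moment': array([-0.02168778, -0.00544072, -0.03056787]), 'grip_width': 91.07961111198499}
{'fx': 520.5070817539998, 'fy': 520.5070817539998, 'cx': 324.14444159224985, 'cy': 199.0469004003366, 'k1': 0.008467612697290744, 'world_to_cam': array([[ 8.29532107e-01,  5.58385383e-01, -9.06906884e-03,
        -4.32119943e+02],
       [ 3.75283764e-01, -5.69397188e-01, -7.31402036e-01,
        -1.65104666e+02],
       [-4.13568108e-01,  6.03317997e-01, -6.81886218e-01,
         1.62830849e+03],
    
[... 356 characters left out ...]
-7.68727400e-01,
         2.07543964e+02],
       [ 2.23173643e-01, -7.35738009e-01, -6.39439682e-01,
         7.85538457e+02],
       [ 0.00000000e+00,  0.00000000e+00,  0.00000000e+00,
         1.00000000e+00]])}
{'fx': 343.6914015639302, 'fy': 343.6914015639302, 'cx': 319.6247244988548, 'cy': 196.34437194376258, 'k1': -0.04640605299579408, 'T_tool_cam': array([[ 4.33226316e-04, -9.52259093e-01, -3.05290734e-01,
         8.33066283e+01],
       [ 9.99999695e-01,  2.14372053e-04,  7.50394368e-04,
        -1.13970365e-01],
       [-6.49124059e-04, -3.05290966e-01,  9.52258896e-01,
        -1.36723875e+02],
       [ 0.00000000e+00,  0.00000000e+00,  0.00000000e+00,
         1.00000000e+00]])}
```

View pics/scene0.png

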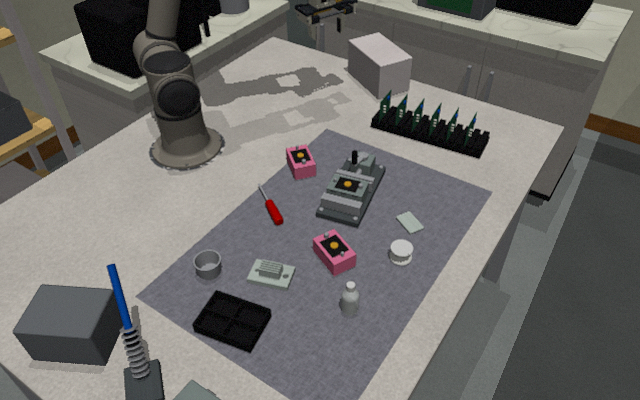

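View pics/side0.png

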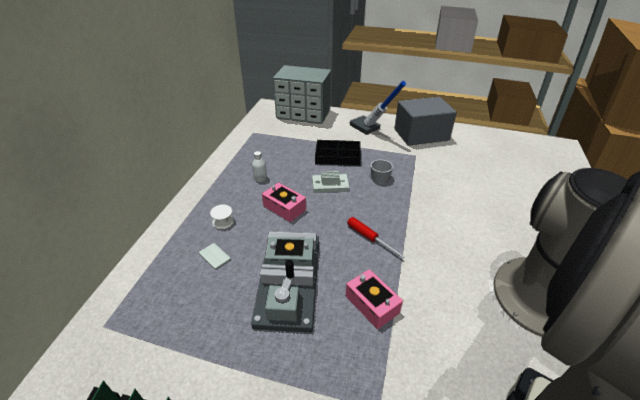

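View pics/wrist0.png

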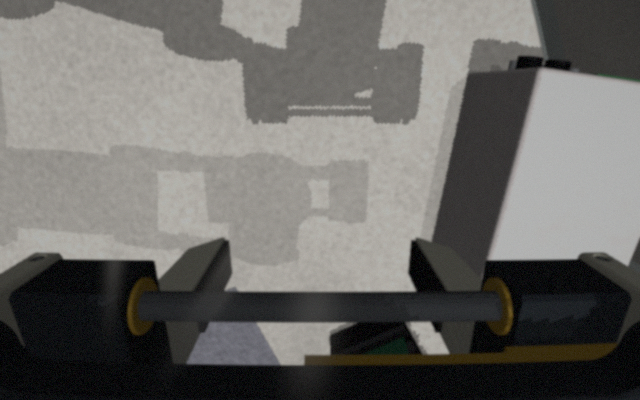

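The scene view shows the vise at about (350,187) with the lower half between its jaws. The finned upper half is at (271,273), and pink look-alikes are at (300,161) and (334,251). In the side view the vise is at (287,280), the knob at (290,268) and the upper half at (331,183). I'll enlarge these.

```bash
cat >> h.py <<'E'
def load(fn):
    d=np.load('pics/'+fn+'.npz'); return {k:d[k] for k in d.files}
def T_wc(c,obs=None):
    if 'world_to_cam' in c: return np.linalg.inv(c['world_to_cam'])
    T=np.eye(4);T[:3,:3]=R.from_euler('xyz',obs['tcp_rot']).as_matrix();T[:3,3]=obs['tool_pos'];return T@c['T_tool_cam']
def ray(c,uv,obs=None):
    T=T_wc(c,obs)
    x=np.array([(uv[0]-c['cx'])/c['fx'],(uv[1]-c['cy'])/c['fy']],float);y=x.copy()
    for _ in range(20): y=x/(1+c['k1']*(y@y))
    return T[:3,3],T[:3,:3]@np.array([y[0],y[1],1])
def onz(c,uv,z,obs=None):
    o,d=ray(c,uv,obs); return o+d*(z-o[2])/d[2]
def tri(rs):
    A=0;b=0
    for o,d in rs:
        d=d/np.linalg.norm(d);P=np.eye(3)-np.outer(d,d);A=A+P;b=b+P@o
    return np.linalg.solve(A,b)
def proj(c,p,obs=None):
    q=(np.linalg.inv(T_wc(c,obs))@np.append(p,1))[:3];s=q[:2]/q[2];s=s*(1+c['k1']*(s@s))
    return s*[c['fx'],c['fy']]+[c['cx'],c['cy']]
def crop(fn,x,y,w,h,out,s=6):
    im=cv2.imread('pics/'+fn+'.png')[y:y+h,x:x+w];cv2.imwrite('pics/'+out,cv2.resize(im,None,fx=s,fy=s,interpolation=cv2.INTER_CUBIC))
E
python3 - <<'E'
from h import *
crop('scene0',310,140,80,90,'c1.png',6)
crop('side0',240,220,90,115,'c2.png',5)
crop('scene0',240,245,65,55,'c3.png',8)
crop('side0',300,165,60,35,'c4.png',8)
a=np.hstack([cv2.resize(cv2.imread('pics/c%d.png'%i),(390,560)) for i in (1,2)]);cv2.imwrite('pics/m1.png',a)
a=np.vstack([cv2.resize(cv2.imread('pics/c%d.png'%i),(520,290)) for i in (3,4)]);cv2.imwrite('pics/m2.png',a)
s=load('scene0');d=load('side0')
print('upper',onz(s,(271,273),14),onz(d,(331,183),14))
print('knob',tri([ray(s,(354,152)),ray(d,(290,263))]))
print('lower',onz(s,(348,184),69),onz(d,(289,246.5),69))
E
```

```text
upper [ 543.00401354 -258.89097952   14.        ] [ 531.92955985 -247.59906101   14.        ]
knob [522.82519407 141.16138604 108.87747886]
lower [558.12348047  59.6440274   69.        ] [550.05040251  64.5097451   69.        ]
```

View pics/m1.png

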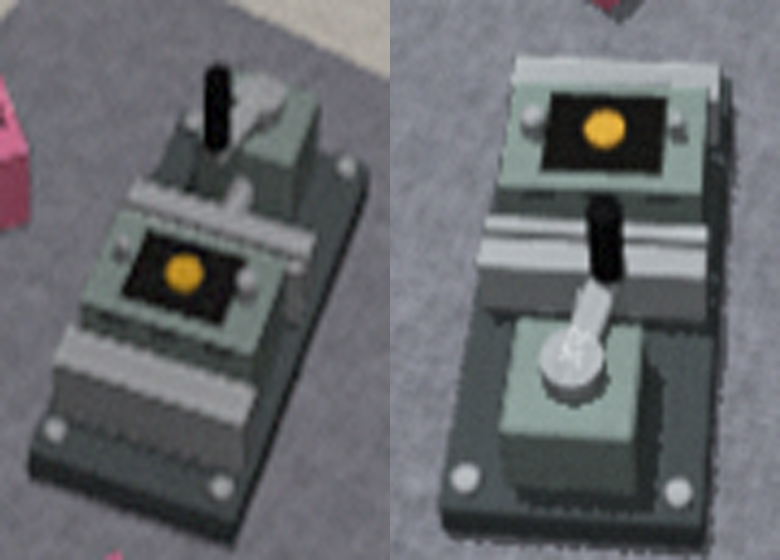

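View pics/m2.png

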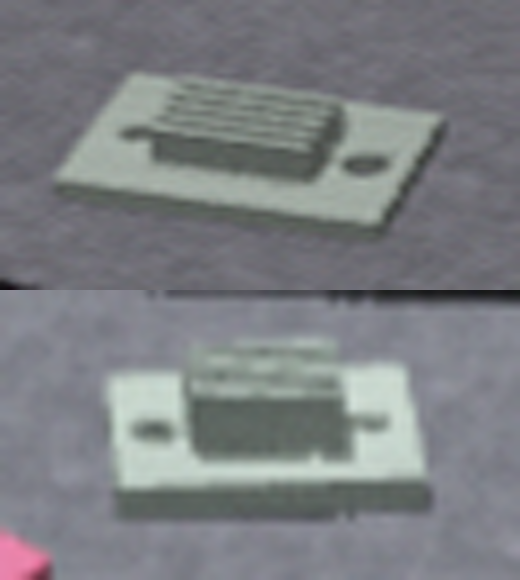

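```bash
python3 - <<'E'
from h import *
s=load('scene0');d=load('side0')
A=tri([ray(s,(364.5,154.5)),ray(d,(282.3,292.5))]);L=tri([ray(s,(348,184)),ray(d,(289,246.5))])
K=tri([ray(s,(354,152)),ray(d,(290,263))])
print(A,L,K,np.linalg.norm((A-L)[:2]), np.degrees(np.arctan2(*(A-L)[[1,0]])))
th=np.radians(np.degrees(np.arctan2(*(A-L)[[1,0]]))-90)
v=R.from_euler('z',-th).apply(K-A);print(v,np.arctan2(-v[1],v[0]))
o=bot.get_obs();Rt=R.from_euler('xyz',o['tcp_rot']).as_matrix()
print(Rt)
for t in ([545,110,255],):print(Rt.T@(np.array(t)-o['tool_pos']))
E
```

```text
[527.68494906 186.85003914  72.61907293] [553.523412    62.46433268  65.18102137] [522.82519407 141.16138604 108.87747886] 127.04105689859838 101.73507502063036
[-14.05064371 -43.74528148  36.25840593] 1.8815803660077477
[[-9.21917878e-01  3.87384907e-01 -5.99985126e-04]
 [ 3.87385333e-01  9.21917368e-01 -9.85217511e-04]
 [ 1.71478315e-04 -1.14071508e-03 -9.99999335e-01]]
[-459.89815012 -212.20208451   -6.62881078]
```

{"api": "play_rows", "payload": {
  "moves": [0,-37,-17,0,-7,0,-74,-34,0,-14,0,-111,-51,0,-21,0,-148,-68,0,-28,0,-185,-85,0,-35,0,-222,-102,0,-42,0,-259,-119,0,-49,0,-296,-136,0,-56]
}}

```text
time: 0.82
tool_pos: [401.2, 268.2, 248.7]
tcp_rot: [3.141, -0.0, -2.661]
contact_force: [0.2, 1.1, -0.6]
grip_width: 91.9
```

```bash
cat >> h.py <<'E'
def rel(t,yaw=None):
    o=bot.get_obs();Rt=R.from_euler('xyz',o['tcp_rot']).as_matrix()
    s=Rt.T@(np.array(t)-o['tool_pos']); 
    tn=None if yaw is None else np.degrees((o['tcp_rot'][2]-yaw+np.pi)%(2*np.pi)-np.pi)
    print('t',o['time'],'pos',o['tool_pos'].round(1),'rpy',o['tcp_rot'].round(4),'F',o['contact_force'].round(1),'w',round(o['grip_width'],1),'q6',o['joint_positions'].round(2)); print('shift',s.round(1),'turn',tn)
E
python3 -c "
from h import *
rel([545,110,255],4.4)"
```

```text
t 0.8167 pos [401.2 268.2 248.7] rpy [ 3.1414e+00 -2.0000e-04 -2.6611e+00] F [ 0.2  1.1 -0.6] w 91.9 q6 [ 0.43  0.26  1.64  0.    1.24 -1.62]
shift [ -54.4 -206.8   -6.4] turn -44.56935357811277
```

{"api": "play_rows", "payload": {
  "moves": [0,-5,-30,0,-7,0,-10,-60,0,-14,0,-15,-90,0,-21,0,-20,-120,0,-28,0,-25,-150,0,-35,0,-29,-179,0,-39,0,-29,-179,0,-39,0,-29,-179,0,-39]
}}

```text
time: 1.48
tool_pos: [508.5, 122.7, 248.1]
tcp_rot: [3.14, -0.0, -1.989]
contact_force: [-0.2, -0.2, -0.0]
grip_width: 91.7
```

```bash
python3 - <<'E'
from h import *
rel([545,110,255],4.4)
o=bot.get_obs();snap('wrist','w1.png');np.savez('pics/w1o.npz',**{k:o[k] for k in('tool_pos','tcp_rot')})
E
```

```text
t 1.4833 pos [508.5 122.7 248.1] rpy [ 3.1405e+00 -4.0000e-04 -1.9895e+00] F [-0.2 -0.2 -0. ] w 91.7 q6 [ 0.09  0.34  1.53  0.    1.27 -2.63]
shift [ -3.3 -38.5  -6.9] turn -6.0901283000710595
```

View pics/w1.png

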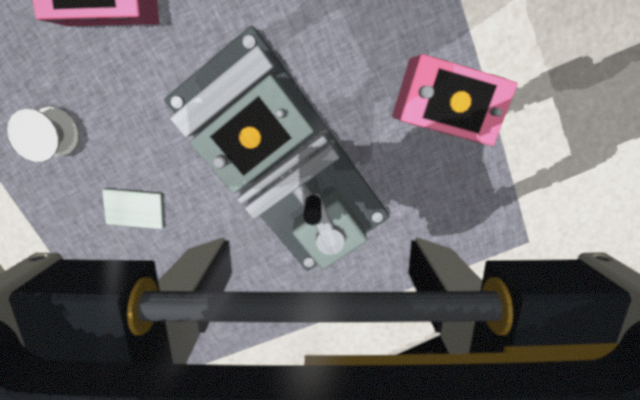

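```bash
python3 - <<'E'
from h import *
crop('w1',150,20,250,260,'c5.png',2.3)
crop('w1',285,175,75,75,'c6.png',8)
E
```

```text
(no output)
```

View pics/c5.png

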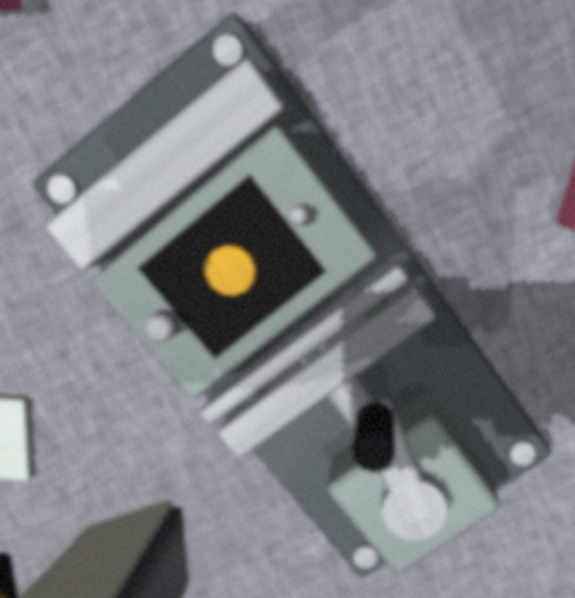

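View pics/c6.png

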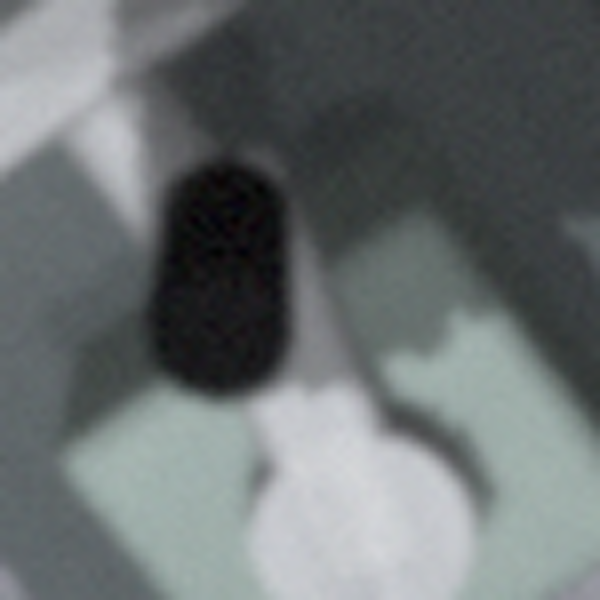

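The wrist view shows the vise whole: knob top at (312.7,216.5) and its foot at (313,202), hub at (330,242), contact at (250,137), large dowel at (219,160) and small dowel at (282,113).

```bash
python3 - <<'E'
from h import *
w=load('w1');o=dict(np.load('pics/w1o.npz'))
hsv=cv2.cvtColor(w['color'],cv2.COLOR_RGB2HSV)
m=((hsv[...,0]>12)&(hsv[...,0]<30)&(hsv[...,1]>150)&(hsv[...,2]>120)).astype(np.uint8);m[:,:200]=0;m[:,300:]=0;m[200:]=0
M=cv2.moments(m,True);cp=(M['m10']/M['m00'],M['m01']/M['m00'])
C=onz(w,cp,69,o);K=onz(w,(312.7,216.5),113,o);Kb=onz(w,(313,202),73,o);H=[onz(w,(330.2,242.5),z,o) for z in(70,75,80)]
print('contact',cp,C,'knob',K,'base',Kb,'hub',H)
for H_ in H: print(np.linalg.norm((K-H_)[:2]),np.linalg.norm((H_-C)[:2]),np.degrees(np.arctan2(*(H_-C)[[1,0]]))-90)
# dowels tops ~ z 77
D=onz(w,(219.5,161),77,o);d=onz(w,(281.5,113),77,o);print(D,d,np.linalg.norm(D-d),np.degrees(np.arctan2(*(D-d)[[1,0]])),(D+d)/2)
# knob vs base in side/scene
s=load('scene0');e=load('side0')
for c,n in((s,'s'),(e,'e')): print(n,proj(c,K),proj(c,C))
E
```

```text
contact (249.5181347150259, 137.17357512953367) [551.02615751  61.29490586  69.        ] knob [522.41324342 140.58996986 113.        ] base [523.03372436 141.00900912  73.        ] hub [array([525.41147798, 188.22803931,  70.        ]), array([524.60690843, 185.97511356,  75.        ]), array([523.80233888, 183.72218781,  80.        ])]
47.732327317248334 129.49182281534473 11.408878716887074
45.43812753977876 127.4485422219554 11.963788965905465
43.15458041434621 125.41760508867675 12.536726184458743
[584.24804509  68.94089132  77.        ] [513.76153426  53.58201352  77.        ] 72.14044175712672 12.292498506151333 [549.00478968  61.26145242  77.        ]
s [353.00096616 150.74883597] [346.07348261 182.69348488]
e [289.06061634 261.63131666] [289.04233525 245.35519032]
```

```bash
python3 - <<'E'
from h import *
w=load('w1');o=dict(np.load('pics/w1o.npz'))
b=[onz(w,(p[0]/2.3+150,p[1]/2.3+20),23,o) for p in((228,50),(62,189),(522,454),(364,557))]
print(b)
a=lambda v:np.degrees(np.arctan2(v[1],v[0]))
print(a(b[1]-b[0]),a(b[3]-b[2]),a(b[2]-b[0])-90,a(b[3]-b[1])-90, [np.linalg.norm(x) for x in(b[1]-b[0],b[3]-b[2],b[2]-b[0],b[3]-b[1])])
yaw=np.mean([a(b[1]-b[0]),a(b[3]-b[2]),a(b[2]-b[0])-90,a(b[3]-b[1])-90]);print(yaw)
mid=np.mean(b,0);print(mid)
# jaw fixed face top edge z52 : compare
K=np.array([522.5,140.7])
for H in ([524.6,186.],):
  v=K-np.array(H);print(np.linalg.norm(v),np.radians(yaw)-np.arctan2(v[1],v[0]))
E
```

```text
[array([519.82806718, -19.66033367,  23.        ]), array([613.91979114,   0.73510013,  23.        ]), array([472.30168032, 202.35599271,  23.        ]), array([566.79706365, 222.32281397,  23.        ])]
12.230295377702852 11.93106802082621 12.08277971500965 12.005641641080487 [np.float64(96.27682088236462), np.float64(96.58183794875316), np.float64(227.0462653956714), np.float64(226.54285768807864)]
12.0624461886548
[543.21165057 101.43839329  23.        ]
45.34864937349293 1.827650179332171
```

{"api": "play_rows", "payload": {
  "moves": [0,0,0,0,0,0,0,0,0,0]
}}

```text
time: 1.7
tool_pos: [507.5, 124.8, 248.7]
tcp_rot: [3.141, 0.0, -1.985]
contact_force: [0.4, 0.7, 0.1]
grip_width: 91.9
```

```bash
python3 - <<'E'
from h import *
rel([522.5,140.7,101],4.4)
E
```

```text
t 1.7 pos [507.5 124.8 248.7] rpy [ 3.1412e+00  1.0000e-04 -1.9850e+00] F [0.4 0.7 0.1] w 91.9 q6 [ 0.09  0.34  1.53  0.    1.27 -2.63]
shift [-20.6  -7.4 147.7] turn -5.8349244876803255
```

{"api": "play_rows", "payload": {
  "moves": [60,-7,-2,30,-3,60,-14,-5,55,-6,60,-21,-7,80,-6,60,-21,-7,105,-6,60,-21,-7,128,-6,60,-21,-7,147,-6,60,-21,-7,147,-6,60,-21,-7,147,-6]
}}

```text
time: 2.37
tool_pos: [522.3, 140.9, 101.5]
tcp_rot: [3.14, -0.001, -1.88]
contact_force: [-0.0, 0.8, 1.2]
grip_width: 70.3
```

```bash
python3 - <<'E'
from h import *
rel([522.5,140.7,101],4.4)
o=bot.get_obs();snap('wrist','w2.png')
s=snap('side','s2.png');crop('s2',235,180,110,150,'c7.png',4)
E
```

```text
t 2.3667 pos [522.3 140.9 101.5] rpy [ 3.1399e+00 -7.0000e-04 -1.8801e+00] F [-0.   0.8  1.2] w 70.3 q6 [ 0.12  0.53  1.67  0.    0.94 -2.71]
shift [ 0.2 -0.3  0.5] turn 0.17894216707868865
```

View pics/w2.png

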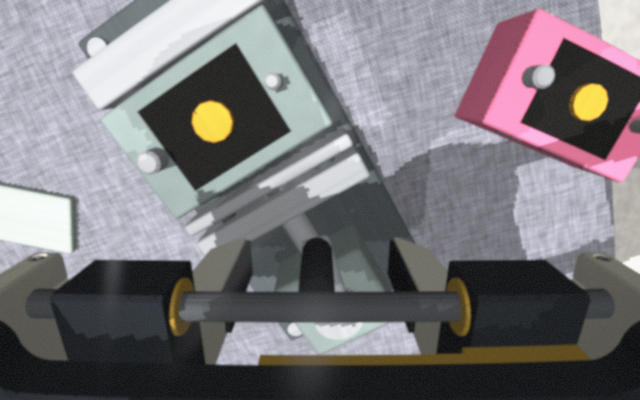

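View pics/c7.png

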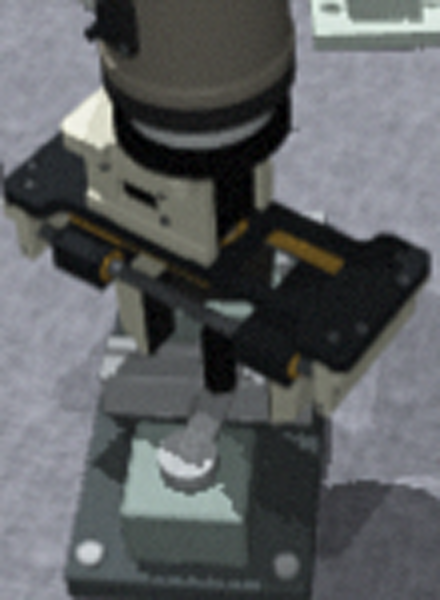

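The knob is at (317,270) between the pads (225 to 415), so I'll close on it.

{"api": "play_rows", "payload": {
  "moves": [255,0,0,0,0,255,0,0,0,0,255,0,0,0,0,255,0,0,0,0,255,0,0,0,0,255,0,0,0,0]
}}

```text
time: 2.97
tool_pos: [523.1, 140.2, 101.9]
tcp_rot: [-3.141, 0.0, -1.881]
contact_force: [-0.4, -0.2, -1.3]
grip_width: 34.9
```

```bash
cat > crank.py <<'E'
from h import *
import sys
step=float(sys.argv[1]); n=int(sys.argv[2])
ax=np.array([float(sys.argv[3]),float(sys.argv[4])]) if len(sys.argv)>4 else np.array([525.,186.])
o=bot.get_obs();rel(o['tool_pos'],o['tcp_rot'][2])
p=o['tool_pos'][:2];v=p-ax
a=(np.radians(12.06)-np.arctan2(v[1],v[0]))%(2*np.pi)
print('r',np.linalg.norm(v),'crank',a)
Rt=R.from_euler('xyz',o['tcp_rot']).as_matrix()
for i in range(1,n+1):
    t=-np.radians(step*i);c,s=np.cos(t),np.sin(t)
    q=ax+45*np.array([[c,s*-1],[s,c]])@(v/np.linalg.norm(v))
    d=Rt.T@np.append(q-p,0);print(i,d.round(1),step*i)
E
python3 crank.py 7 8
```

```text
t 2.9667 pos [523.1 140.2 101.9] rpy [-3.1414e+00  2.0000e-04 -1.8813e+00] F [-0.4 -0.2 -1.3] w 34.9 q6 [ 0.12  0.53  1.67  0.    0.94 -2.71]
shift [0. 0. 0.] turn 0.0
r 45.87914659772885 crank 1.8235499084281686
1 [ 0.3  5.6 -0. ] 7.0
2 [ 0.7 11.1 -0. ] 14.0
3 [ 0.5 16.6 -0. ] 21.0
4 [-0.3 22.  -0. ] 28.0
5 [-1.9 27.3 -0. ] 35.0
6 [-4.  32.3 -0. ] 42.0
7 [-6.8 37.1 -0. ] 49.0
8 [-10.1  41.5  -0. ] 56.0
```

Still closing, so I'll wait for it.

{"api": "play_rows", "payload": {
  "moves": [255,0,0,0,0,255,0,0,0,0,255,0,0,0,0,255,0,0,0,0,255,0,0,0,0]
}}

```text
time: 3.38
tool_pos: [523.1, 140.1, 101.7]
tcp_rot: [-3.141, 0.0, -1.881]
contact_force: [1.0, -0.2, 0.8]
grip_width: 15.2
```

```bash
python3 crank.py 7 8
```

```text
t 3.3833 pos [523.1 140.1 101.7] rpy [-3.1414  0.     -1.8812] F [ 1.  -0.2  0.8] w 15.2 q6 [ 0.12  0.53  1.67 -0.    0.94 -2.71]
shift [0. 0. 0.] turn 0.0
r 45.92850839007799 crank 1.8221731173492646
1 [ 0.2  5.6 -0. ] 7.0
2 [ 0.7 11.1 -0. ] 14.0
3 [ 0.5 16.6 -0. ] 21.0
4 [-0.3 22.  -0. ] 28.0
5 [-1.9 27.3 -0. ] 35.0
6 [-4.  32.3 -0. ] 42.0
7 [-6.8 37.1 -0. ] 49.0
8 [-10.1  41.5  -0. ] 56.0
```

{"api": "play_rows", "payload": {
  "moves": [255,0.5,5.6,0,7,255,0.8,11.1,0,14,255,0.6,16.6,0,21,255,-0.2,22,0,28,255,-0.2,22,0,28]
}}

```text
time: 3.8
tool_pos: [501.5, 146.8, 101.7]
tcp_rot: [-3.141, -0.001, -2.374]
contact_force: [-0.8, -2.9, 0.2]
grip_width: 15.5
```

```bash
python3 crank.py 7 8
```

```text
t 3.8 pos [501.5 146.8 101.7] rpy [-3.1415e+00 -9.0000e-04 -2.3742e+00] F [-0.8 -2.9  0.2] w 15.5 q6 [ 0.14  0.5   1.72 -0.    0.92 -2.2 ]
shift [0. 0. 0.] turn 0.0
r 45.72271313063266 crank 2.3202063465173657
1 [ 0.4  5.6 -0. ] 7.0
2 [ 0.9 11.  -0. ] 14.0
3 [ 0.6 16.5 -0. ] 21.0
4 [-0.3 22.  -0. ] 28.0
5 [-1.8 27.2 -0. ] 35.0
6 [-4.  32.3 -0. ] 42.0
7 [-6.8 37.  -0. ] 49.0
8 [-10.1  41.4  -0. ] 56.0
```

Force is small and the radius is 45.7 as expected, so I'll carry on.

{"api": "play_rows", "payload": {
  "moves": [255,0.4,5.6,0,7,255,0.9,11,0,14,255,0.6,16.5,0,21,255,-0.3,22,0,28,255,-1.8,27.2,0,35,255,-4,32.3,0,42,255,-6.8,37,0,49,255,-10.1,41.4,0,56]
}}

```text
time: 4.47
tool_pos: [480.0, 182.9, 101.7]
tcp_rot: [-3.139, -0.001, 2.934]
contact_force: [-0.8, -6.6, 0.7]
grip_width: 15.6
```

```bash
python3 crank.py 7 8
```

```text
t 4.4667 pos [480.  182.9 101.7] rpy [-3.1395e+00 -1.1000e-03  2.9343e+00] F [-0.8 -6.6  0.7] w 15.6 q6 [ 0.22  0.49  1.75 -0.    0.91 -1.15]
shift [0. 0. 0.] turn 0.0
r 45.07478019313085 crank 3.2827183629848706
1 [ 1.1  5.4 -0. ] 7.0
2 [ 1.6 10.9 -0. ] 14.0
3 [ 1.5 16.4 -0. ] 21.0
4 [ 0.6 21.8 -0. ] 28.0
5 [-0.9 27.1 -0.1] 35.0
6 [-3.  32.1 -0.1] 42.0
7 [-5.7 36.9 -0.1] 49.0
8 [-9.  41.3 -0.1] 56.0
```

{"api": "play_rows", "payload": {
  "moves": [255,0.7,5.5,0,7,255,1.2,11,0,14,255,1,16.5,0,21,255,0.1,22,0,28,255,-1.4,27.2,0,35,255,-3.5,32.3,0,42,255,-6.3,37,0,49,255,-9.6,41.4,0,56]
}}

```text
time: 5.13
tool_pos: [497.9, 221.3, 101.6]
tcp_rot: [-3.139, 0.001, 1.957]
contact_force: [-1.3, -9.1, 2.2]
grip_width: 15.4
```

```bash
python3 crank.py 7 8
```

```text
t 5.1333 pos [497.9 221.3 101.6] rpy [-3.1387e+00  1.3000e-03  1.9572e+00] F [-1.3 -9.1  2.2] w 15.4 q6 [ 0.28  0.54  1.66 -0.    0.95 -0.11]
shift [0. 0. 0.] turn 0.0
r 44.537824247023394 crank 4.267703144718824
1 [ 1.6  5.3 -0. ] 7.0
2 [ 2.  10.7 -0. ] 14.0
3 [ 1.8 16.2 -0. ] 21.0
4 [ 1.  21.6 -0.1] 28.0
5 [-0.5 26.9 -0.1] 35.0
6 [-2.7 32.  -0.1] 42.0
7 [-5.5 36.7 -0.1] 49.0
8 [-8.8 41.1 -0.1] 56.0
```

{"api": "play_rows", "payload": {
  "moves": [255,0.9,5.4,0,7,255,1.3,10.9,0,14,255,1.1,16.4,0,21,255,0.2,21.8,0,28,255,-1.3,27,0,35,255,-3.4,32,0,42,255,-3.4,32,0,42]
}}

```text
time: 5.72
tool_pos: [529.3, 230.3, 101.7]
tcp_rot: [-3.14, 0.002, 1.223]
contact_force: [-1.4, -6.4, 2.7]
grip_width: 15.3
```

```bash
python3 crank.py 5 6
python3 - <<'E'
from h import *
snap('scene','s3.png');crop('s3',300,120,100,110,'c8.png',6)
snap('wrist','w3.png')
E
```

```text
t 5.7167 pos [529.3 230.3 101.7] rpy [-3.1404e+00  2.3000e-03  1.2232e+00] F [-1.4 -6.4  2.7] w 15.3 q6 [ 0.28  0.59  1.56 -0.    0.99  0.63]
shift [0. 0. 0.] turn 0.0
r 44.48336079776507 crank 5.019694509118246
1 [ 1.3  3.7 -0. ] 5.0
2 [ 1.8  7.6 -0. ] 10.0
3 [ 1.9 11.5 -0. ] 15.0
4 [ 1.7 15.5 -0. ] 20.0
5 [ 1.1 19.3 -0. ] 25.0
6 [ 0.2 23.2 -0. ] 30.0
```

View pics/c8.png

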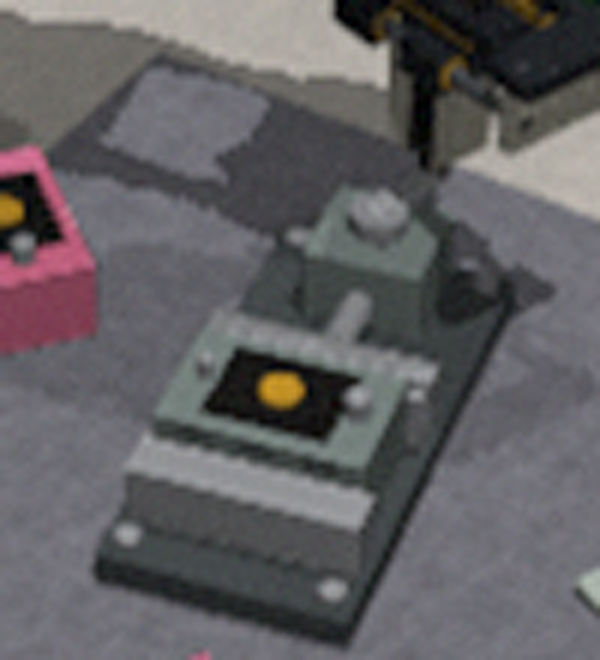

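View pics/w3.png

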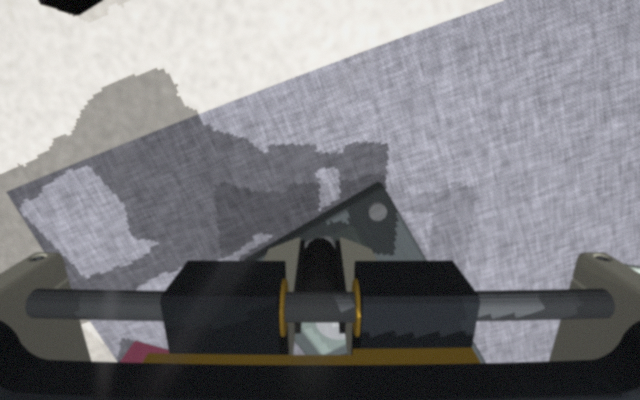

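The jaw now meets the lower half (knob still held, width 15.3, angle about 5.02). Next I'll tighten it.

{"api": "play_rows", "payload": {
  "moves": [255,0.8,3.9,0,5,255,1.2,7.8,0,10,255,1.3,11.8,0,15,255,1.1,15.8,0,20,255,0.5,19.7,0,25,255,-0.4,24,0,31,255,-0.4,24,0,31,255,-0.4,24,0,31]
}}

```text
time: 6.48
tool_pos: [551.1, 222.2, 101.6]
tcp_rot: [-3.141, 0.002, 0.689]
contact_force: [-3.4, -3.9, 2.4]
grip_width: 15.2
```

```bash
python3 crank.py 5 2
```

```text
t 6.4833 pos [551.1 222.2 101.6] rpy [-3.1412e+00  2.1000e-03  6.8930e-01] F [-3.4 -3.9  2.4] w 15.2 q6 [ 0.25  0.61  1.51 -0.    1.02  1.14]
shift [0. 0. 0.] turn 0.0
r 44.65803505534023 crank 5.54798871798225
1 [ 1.2  3.8 -0. ] 5.0
2 [ 1.7  7.6 -0. ] 10.0
```

{"api": "play_rows", "payload": {
  "moves": [60,0,0,0,0,60,0,0,0,0,60,0,0,0,0,60,0,0,-10,0,60,0,0,-40,0,60,0,0,-70,0,60,0,0,-100,0,60,0,0,-130,0]
}}

```text
time: 7.15
tool_pos: [551.6, 223.1, 234.0]
tcp_rot: [3.142, -0.001, 0.686]
contact_force: [1.5, -0.0, 0.5]
grip_width: 64.3
```

```bash
python3 - <<'E'
from h import *
s=load('scene0');B=onz(s,(285.9,275.9),14);b=onz(s,(257.5,269.8),14);print(B,b,np.linalg.norm(B-b),np.degrees(np.arctan2(*(B-b)[[1,0]])),(B+b)/2)
rel([540,-200,250],np.radians(0))
E
```

```text
[ 577.83284252 -246.29184332   14.        ] [ 510.00073511 -269.06205239   14.        ] 71.55191972870816 18.556120624137442 [ 543.91678882 -257.67694785   14.        ]
t 7.15 pos [551.6 223.1 234. ] rpy [ 3.1415e+00 -9.0000e-04  6.8590e-01] F [ 1.5 -0.   0.5] w 64.3 q6 [0.26 0.48 1.35 0.   1.31 1.14]
shift [-276.9  320.1  -16.2] turn 39.29648463064027
```

{"api": "play_rows", "payload": {
  "moves": [0,-24,16,-4,5,0,-48,32,-8,10,0,-72,48,-12,15,0,-96,64,-16,20,0,-120,80,-20,25,0,-143,94,-20,27,0,-143,94,-20,27,0,-143,94,-20,27]
}}

```text
time: 7.82
tool_pos: [500.4, 58.9, 252.7]
tcp_rot: [-3.142, -0.002, 0.212]
contact_force: [-0.5, 0.7, -0.0]
grip_width: 91.9
```

```bash
python3 - <<'E'
from h import *
rel([520,-256,250],np.radians(18.5))
o=bot.get_obs();snap('wrist','w4.png');np.savez('pics/w4o.npz',**{k:o[k] for k in('tool_pos','tcp_rot')})
E
```

```text
t 7.8167 pos [500.4  58.9 252.7] rpy [-3.1415e+00 -1.7000e-03  2.1230e-01] F [-0.5  0.7 -0. ] w 91.9 q6 [-0.04  0.3   1.58  0.    1.27  1.32]
shift [-47.2 312.    2.6] turn -6.338178641581983
```

View pics/w4.png

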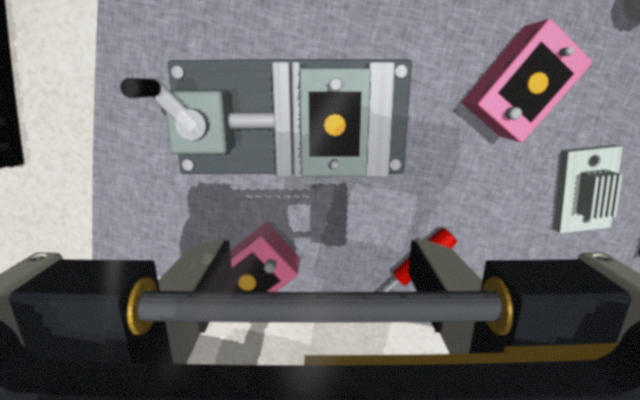

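```bash
python3 - <<'E'
from h import *
crop('w4',150,50,270,135,'c9.png',2.9)
crop('w4',300,60,70,120,'c10.png',5)
crop('w4',545,135,90,110,'c11.png',5)
E
```

```text
(no output)
```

View pics/c9.png

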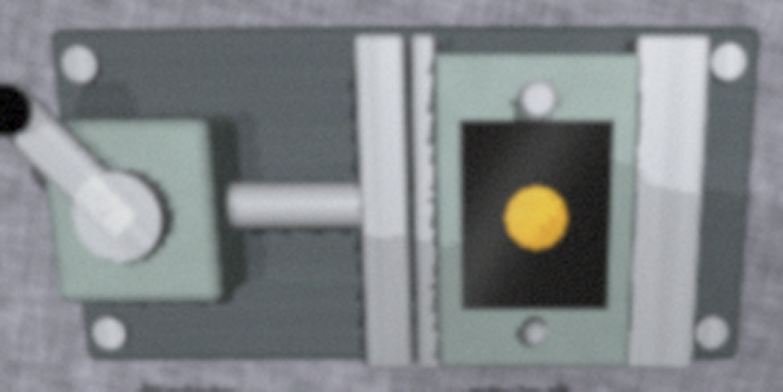

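View pics/c10.png

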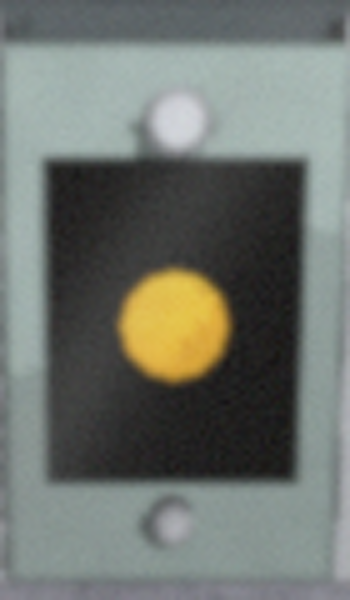

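View pics/c11.png

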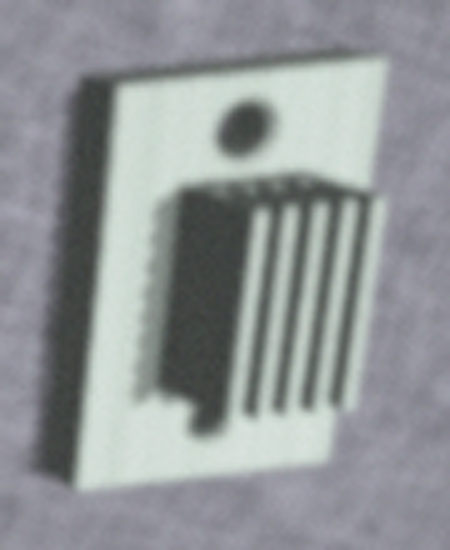

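```bash
python3 - <<'E'
from h import *
w=load('w4');o=dict(np.load('pics/w4o.npz'))
hsv=cv2.cvtColor(w['color'],cv2.COLOR_RGB2HSV)
m=((hsv[...,0]>12)&(hsv[...,0]<30)&(hsv[...,1]>150)&(hsv[...,2]>120)).astype(np.uint8);m[:,:300]=0;m[:,370:]=0;m[200:]=0
M=cv2.moments(m,True);cp=(M['m10']/M['m00'],M['m01']/M['m00'])
C=onz(w,cp,69,o);D=onz(w,(335.8,84.2),77,o);d=onz(w,(334.2,164.6),77,o)
a=lambda v:np.degrees(np.arctan2(v[1],v[0]))
print('contact',cp,C,'D',D,'d',d,np.linalg.norm(D-d),a(D-d),'mid',(D+d)/2)
# corners of block top z65 in c10: TL(8,42) TR(342,42?) BL(12,578) BR(335,580)
for p in((8,43),(12,578),(333,578)): print(onz(w,(p[0]/5+300,p[1]/5+60),65,o))
H=onz(w,(120/2.9+150,215/2.9+50),76,o);K=onz(w,(140,87.5),113,o)
print('H',H,'K?',K,(12.06-a(K-H))%360*np.pi/180,np.linalg.norm((K-H)[:2]))
B=onz(w,(594,160.4),14,o);print('bighole',B)
E
```

```text
contact (334.8392370572207, 124.82561307901908) [551.72914523  55.85823163  69.        ] D [586.69489474  63.34624881  77.        ] d [516.83248845  48.79528418  77.        ] 71.36165905832043 11.765378038255939 mid [551.7636916  56.0707665  77.       ]
[593.47548457  95.64138155  65.        ]
[497.15118186  75.54929282  65.        ]
[510.38060905  14.45655233  65.        ]
H [525.97162989 183.41075762  76.        ] K? [552.5630191 213.7308977 113.       ] 5.642848985923893 40.3288094865331
bighole [ 572.6534874  -246.59115974   14.        ]
```

{"api": "play_rows", "payload": {
  "moves": [0,-9,36,0,0,0,-18,72,0,-1,0,-27,108,5,-2,0,-36,144,15,-3,0,-45,180,25,-4,0,-54,216,35,-5,0,-63,252,45,-6,0,-72,288,55,-6]
}}

```text
time: 8.53
tool_pos: [491.8, -237.8, 196.3]
tcp_rot: [3.142, -0.001, 0.322]
contact_force: [0.4, 0.4, -0.1]
grip_width: 91.7
```

{"api": "play_rows", "payload": {
  "moves": [0,-5,20,4,0,0,-12,36,7,0,0,-12,36,7,0,0,-12,36,7,0]
}}

```text
time: 8.87
tool_pos: [491.4, -274.6, 189.2]
tcp_rot: [-3.14, -0.0, 0.318]
contact_force: [0.5, -0.0, -0.2]
grip_width: 91.9
```

```bash
python3 - <<'E'
from h import *
rel([490,-274,190],np.radians(18.5))
o=bot.get_obs();snap('wrist','w5.png');np.savez('pics/w5o.npz',**{k:o[k] for k in('tool_pos','tcp_rot')})
E
```

```text
t 8.8667 pos [ 491.4 -274.6  189.2] rpy [-3.1404 -0.      0.3184] F [ 0.5 -0.  -0.2] w 91.9 q6 [-0.65  0.46  1.51  0.    1.17  0.61]
shift [-1.1 -1.  -0.8] turn -0.25782308415788563
```

View pics/w5.png

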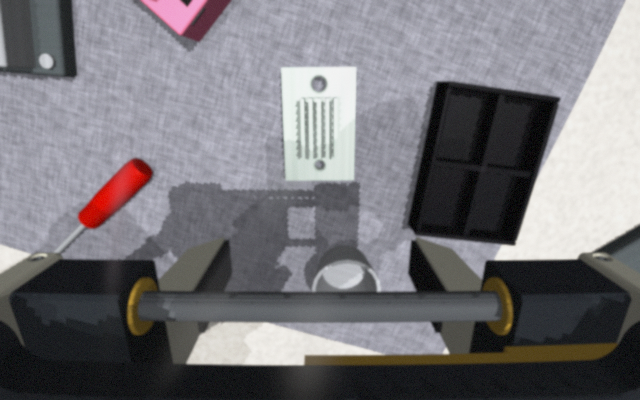

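```bash
python3 - <<'E'
from h import *
crop('w5',270,55,100,135,'c12.png',4.4)
w=load('w5');o=dict(np.load('pics/w5o.npz'))
g=cv2.cvtColor(w['color'],cv2.COLOR_RGB2GRAY)
print(g[84,300:340]);
for n,(y0,y1,x0,x1) in {'big':(72,94,308,332),'small':(157,174,310,330)}.items():
    sub=g[y0:y1,x0:x1];m=(sub<150).astype(np.uint8)
    k,l,st,ce=cv2.connectedComponentsWithStats(m);print(n,[(st[i],ce[i]+[x0,y0]) for i in range(1,k) if st[i][4]>15])
E
```

```text
[241 241 241 241 241 242 243 241 238 229 205 170 145 141 145 149 155 157
 165 174 168 151 136 118 115 129 161 202 230 241 242 243 242 242 242 241
 241 242 241 241]
big [(array([  4,   4,  14,  15, 113], dtype=int32), array([319.09734513,  81.96460177]))]
small [(array([ 5,  4, 10,  9, 66], dtype=int32), array([319.83333333, 164.96969697]))]
```

View pics/c12.png

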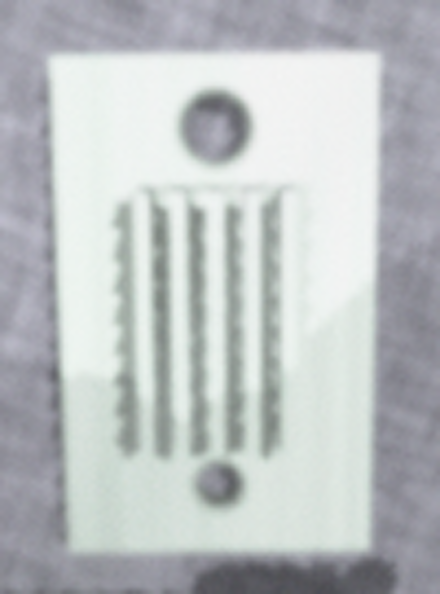

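The plate with two holes and fins at (319,124) is the upper half; the blank plate has neither. Its big hole is at (319.1,83.9), on the far side, and its small hole is at (319.7,165).

```bash
python3 - <<'E'
from h import *
w=load('w5');o=dict(np.load('pics/w5o.npz'))
a=lambda v:np.degrees(np.arctan2(v[1],v[0]))
B=onz(w,(319.1,83.9),14,o);b=onz(w,(319.7,165),14,o);m=(B+b)/2
print(B,b,np.linalg.norm(B-b),a(B-b),m)
cs=[onz(w,(p[0]/4.4+270,p[1]/4.4+55),14,o) for p in((49,55),(381,52),(371,551),(69,551))]
print(np.mean(cs,0),a(cs[0]-cs[3]),a(cs[1]-cs[2]),[np.linalg.norm(cs[i]-cs[i-1]) for i in range(4)])
rel([m[0],m[1],39],np.radians(a(B-b)))
E
```

```text
[ 572.09073821 -247.0684069    14.        ] [ 504.01991983 -270.08937045   14.        ] 71.85820118396208 18.685093331011128 [ 538.05532902 -258.57888867   14.        ]
[ 537.69282774 -258.73123649   14.        ] 18.87231426048102 18.819816001265796 [np.float64(100.02988276279459), np.float64(64.59962529624826), np.float64(100.52988559142372), np.float64(64.51054299752398)]
t 8.9167 pos [ 491.4 -273.9  189.6] rpy [-3.1407e+00 -2.0000e-04  3.1920e-01] F [0.1 1.2 0.3] w 91.8 q6 [-0.65  0.46  1.51  0.    1.17  0.61]
shift [ 49.    0.2 150.6] turn -0.3945437942597182
```

{"api": "play_rows", "payload": {
  "moves": [80,25,0,20,-0.5,80,49,0,40,-0.5,80,49,0,75,-0.5,80,49,0,105,-0.5,80,49,0,125,-0.5,80,49,0,140,-0.5,80,49,0,149,-0.5,80,49,0,150,-0.5]
}}

```text
time: 9.58
tool_pos: [537.1, -257.7, 38.4]
tcp_rot: [-3.139, 0.002, 0.329]
contact_force: [-0.1, 0.4, -0.2]
grip_width: 62.9
```

```bash
python3 - <<'E'
from h import *
rel([538,-258.6,39.5],np.radians(18.75))
snap('wrist','w6.png');snap('scene','s6.png');crop('s6',230,230,90,70,'c13.png',7)
E
```

```text
t 9.5833 pos [ 537.1 -257.7   38.4] rpy [-3.1391e+00  1.5000e-03  3.2880e-01] F [-0.1  0.4 -0.2] w 62.9 q6 [-0.58  0.7   1.55  0.    0.89  0.67]
shift [ 0.6  1.1 -1.1] turn 0.08694156150673679
```

View pics/w6.png

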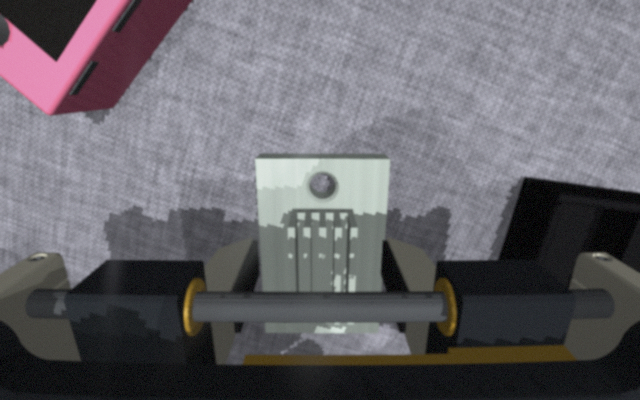

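View pics/c13.png

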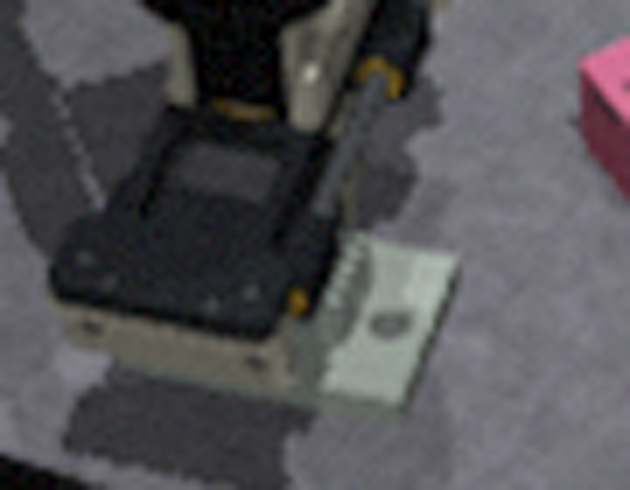

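The fins are centred between the pads (big hole at (322,184) in the wrist view), so I'll close.

{"api": "play_rows", "payload": {
  "moves": [255,0,0,0,0,255,0,0,0,0,255,0,0,0,0,255,0,0,0,0,255,0,0,0,0,255,0,0,0,0,255,0,0,0,0,255,0,0,0,0]
}}

```text
time: 10.35
tool_pos: [537.3, -259.7, 40.0]
tcp_rot: [-3.142, -0.0, 0.327]
contact_force: [-1.1, 1.2, 3.8]
grip_width: 29.7
```

```bash
python3 - <<'E'
from h import *
rel([538,-258.6,39.5],np.radians(18.75))
o=bot.get_obs();snap('wrist','w7.png');np.savez('pics/w7o.npz',**{k:o[k] for k in('tool_pos','tcp_rot')})
E
```

```text
t 10.35 pos [ 537.3 -259.7   40. ] rpy [-3.1415e+00 -1.0000e-04  3.2660e-01] F [-1.1  1.2  3.8] w 29.7 q6 [-0.58  0.7   1.55  0.    0.89  0.67]
shift [ 1.  -0.8  0.5] turn -0.036040063242442605
```

View pics/w7.png

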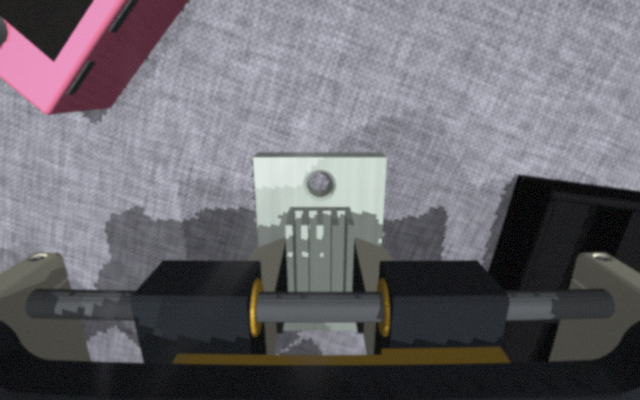

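{"api": "play_rows", "payload": {
  "moves": [255,0,0,-15,0,255,0,0,-45,0,255,0,0,-80,0,255,1,-15,-110,0,255,3,-45,-120,2,255,5,-80,-120,4,255,7,-115,-120,6,255,9,-150,-120,6.8]
}}

```text
time: 11.07
tool_pos: [496.8, -113.5, 159.5]
tcp_rot: [-3.141, 0.0, 0.205]
contact_force: [0.9, 0.4, -2.5]
grip_width: 29.6
```

```bash
python3 - <<'E'
from h import *
rel([454,35,130],np.radians(11.9))
E
```

```text
t 11.0667 pos [ 496.8 -113.5  159.5] rpy [-3.1414e+00  1.0000e-04  2.0540e-01] F [ 0.9  0.4 -2.5] w 29.6 q6 [-0.38  0.41  1.7   0.    1.04  0.99]
shift [ -11.6 -154.2   29.5] turn -0.13248288317737503
```

{"api": "play_rows", "payload": {
  "moves": [255,-2,-30,5,0,255,-4,-62,10,0,255,-7,-95,15,0,255,-9,-125,20,0,255,-11,-146,25,0,255,-11,-154,29,0,255,-11,-154,29,0,255,-11,-154,29,0]
}}

```text
time: 11.73
tool_pos: [455.5, 33.3, 130.6]
tcp_rot: [3.141, 0.0, 0.209]
contact_force: [0.3, -0.6, -2.3]
grip_width: 29.6
```

```bash
python3 - <<'E'
from h import *
rel([454,35,130],np.radians(11.9))
o=bot.get_obs();snap('wrist','w8.png');np.savez('pics/w8o.npz',**{k:o[k] for k in('tool_pos','tcp_rot')})
rel([454,35,130],np.radians(11.9))
E
```

```text
t 11.7333 pos [455.5  33.3 130.6] rpy [3.1412 0.     0.209 ] F [ 0.3 -0.6 -2.3] w 29.6 q6 [-0.09  0.36  1.87 -0.    0.91  1.27]
shift [-1.1 -1.9  0.6] turn 0.07486458223874391
t 11.7833 pos [455.8  32.8 130.8] rpy [ 3.141e+00 -6.000e-04  2.079e-01] F [ 0.1  0.4 -2.2] w 29.5 q6 [-0.1   0.36  1.87 -0.    0.91  1.27]
shift [-1.4 -2.5  0.8] turn 0.012860637251595477
```

View pics/w8.png

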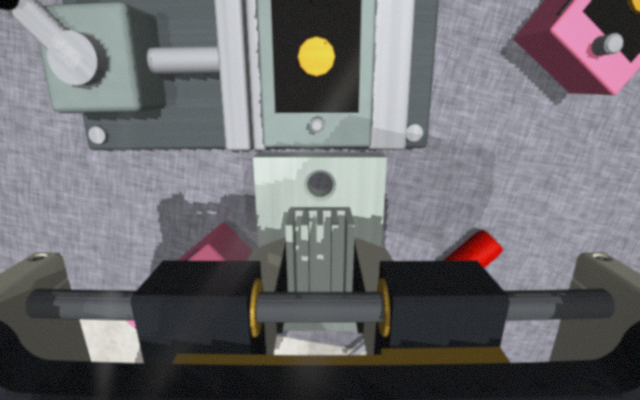

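```bash
python3 - <<'E'
from h import *
crop('w8',240,20,160,200,'c14.png',3)
crop('w8',300,105,40,100,'c15.png',6)
E
```

```text
(no output)
```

View pics/c14.png

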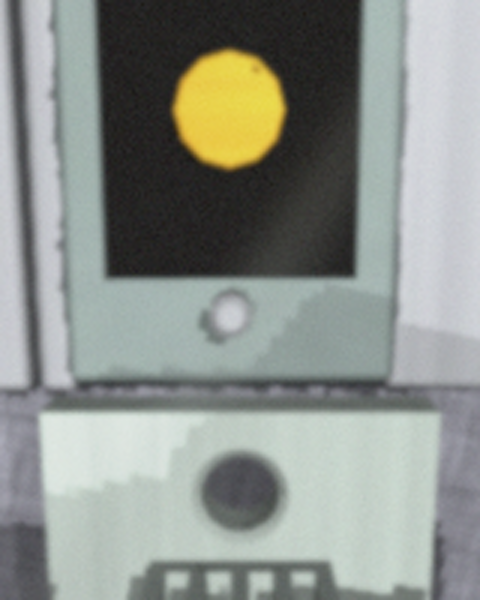

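View pics/c15.png

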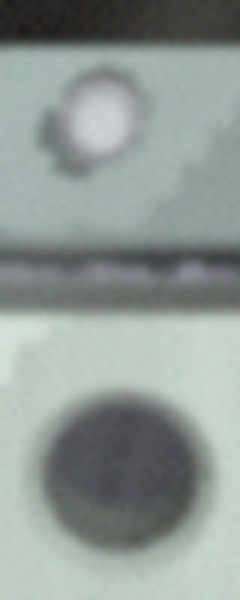

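```bash
cat >> h.py <<'E'
def tool(c,uv,z):
    c2={k:c[k] for k in('fx','fy','cx','cy','k1','T_tool_cam')}
    return onz(c2,uv,z,dict(tcp_rot=np.zeros(3),tool_pos=np.zeros(3)))
E
python3 - <<'E'
from h import *
w=load('w8');hsv=cv2.cvtColor(w['color'],cv2.COLOR_RGB2HSV)
m=((hsv[...,0]>12)&(hsv[...,0]<30)&(hsv[...,1]>150)&(hsv[...,2]>120)).astype(np.uint8);m[:,:290]=0;m[:,350:]=0;m[100:]=0
M=cv2.moments(m,True);cp=(M['m10']/M['m00'],M['m01']/M['m00'])
Z=130.7
h=tool(w,(320.3,183.8),25.7);l=tool(w,(253.3,157.3),25.7);r=tool(w,(386.7,157.3),25.7)
d=tool(w,(317.0,124.3),Z-77);c=tool(w,cp,Z-69)
print('hole',h,'edge',l,r,np.linalg.norm(l-r));print('dowel',d,'contact',c,cp,'angle y/x deg',np.degrees(np.arctan2(*(c-d)[[1,0]])))
w=load('w7');print('w7 hole',tool(w,(320,182.8),25.7))
E
```

```text
hole [37.51210543  0.30723217 25.7       ] edge [ 50.71571612 -31.87704618  25.7       ] [50.75847139 32.16475878 25.7       ] 64.04181923392153
dowel [63.37316734 -1.50050136 53.7       ] contact [99.08246402 -2.0728477  61.7       ] (315.9527145359019, 55.90542907180385) angle y/x deg -0.9182544979721537
w7 hole [38.02872246  0.15056127 25.7       ]
```

{"api": "play_rows", "payload": {
  "moves": [255,25,-0.5,0,0,255,55,-1.2,0,0,255,85,-2,0,-0.1,255,98,-2.2,0,-0.1,255,98,-2.2,5,-0.1,255,98,-2.2,9,-0.1,255,98,-2.2,9,-0.1,255,98,-2.2,9,-0.1]
}}

```text
time: 12.45
tool_pos: [549.4, 55.3, 121.2]
tcp_rot: [-3.141, 0.002, 0.209]
contact_force: [0.3, 0.3, -2.0]
grip_width: 29.9
```

```bash
python3 - <<'E'
from h import *
rel([551.75,56.0,104.7],np.radians(12.06))
o=bot.get_obs();snap('wrist','w9.png');np.savez('pics/w9o.npz',**{k:o[k] for k in('tool_pos','tcp_rot')})
snap('side','s9.png');crop('s9',230,190,110,120,'c16.png',5)
E
```

```text
t 12.45 pos [549.4  55.3 121.2] rpy [-3.1411e+00  2.0000e-03  2.0880e-01] F [ 0.3  0.3 -2. ] w 29.9 q6 [-0.04  0.52  1.62 -0.    1.    1.32]
shift [ 2.5 -0.2 16.5] turn -0.0951291864971878
```

View pics/w9.png

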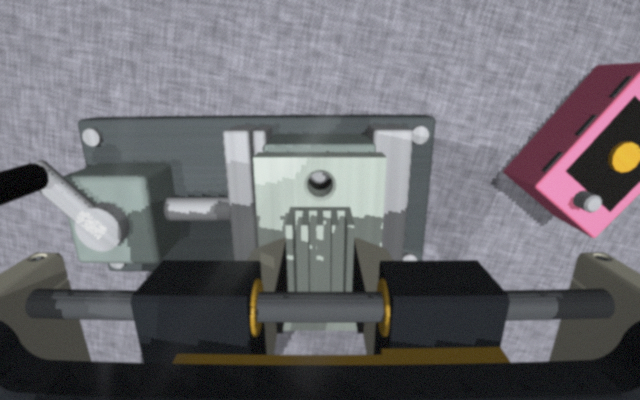

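View pics/c16.png

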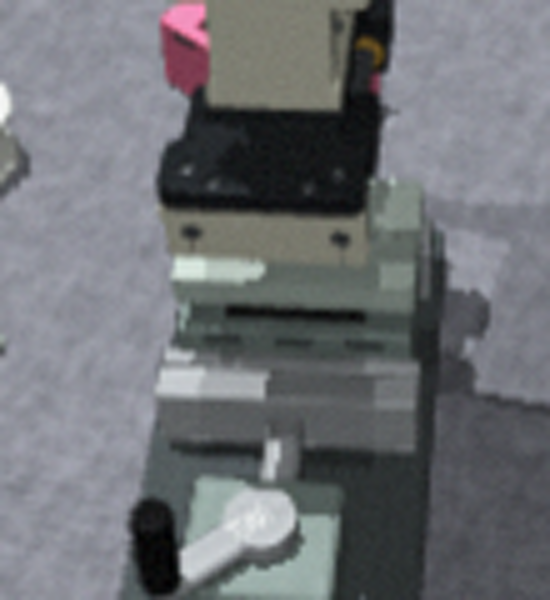

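```bash
python3 - <<'E'
from h import *
crop('w9',300,160,40,45,'c17.png',13)
E
```

```text
(no output)
```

View pics/c17.png

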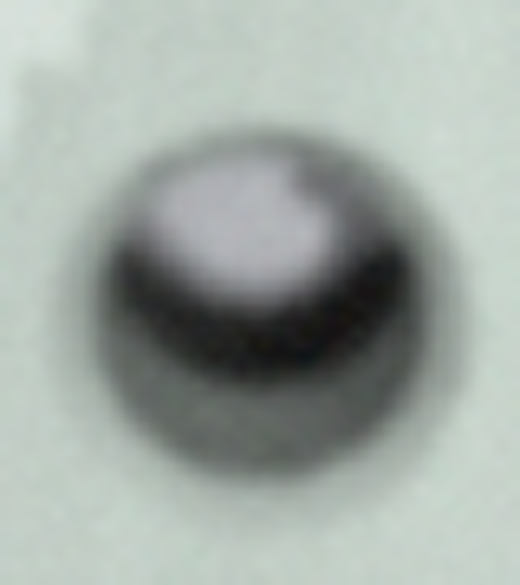

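```bash
python3 - <<'E'
from h import *
w=load('w9')
for z in (43.5,44.5):
  print('dowel near edge',tool(w,(319.2,183.5),z),'ctr guess',tool(w,(319.2,172.7),z), 'white L/R',tool(w,(300+140/13,160+215/13),z),tool(w,(300+370/13,160+215/13),z))
# hole top rim ellipse: crop x 75..450, y 125..480?; bottom rim lower arc bottom at y=382
print('hole top ctr',tool(w,(320.2,183.7),25.7),'bottom rim near',tool(w,(300+258/13,160+382/13),39.7),'top rim far',tool(w,(300+262/13,160+125/13),25.7),'top rim near',tool(w,(300+262/13,160+482/13),25.7),'L',tool(w,(300+90/13,184),25.7),'R',tool(w,(300+430/13,184),25.7))
E
```

```text
dowel near edge [32.65279132 -0.27345293 43.5       ] ctr guess [38.69818647 -0.27381975 43.5       ] white L/R [36.56006012 -4.83475123 43.5       ] [36.56697763  4.73651199 43.5       ]
dowel near edge [32.37132063 -0.27572645 44.5       ] ctr guess [38.45025956 -0.27609531 44.5       ] white L/R [36.3002695  -4.86233379 44.5       ] [36.30722539  4.762037   44.5       ]
hole top ctr [37.56143499  0.25775187 25.7       ] bottom rim near [30.44893707  0.08160365 39.7       ] top rim far [44.64847593  0.22873747 25.7       ] top rim near [30.65986624  0.2413396  25.7       ] L [37.40403098 -6.25994098 25.7       ] R [37.41369292  6.57889573 25.7       ]
```

{"api": "play_rows", "payload": {
  "moves": [255,0,0,0,0,255,0.3,-0.1,0,0]
}}

```text
time: 12.72
tool_pos: [550.7, 56.1, 122.1]
tcp_rot: [3.142, -0.0, 0.21]
contact_force: [0.5, -0.1, -2.6]
grip_width: 30.2
```

```bash
python3 - <<'E'
from h import *
rel([551.75,56.0,104.7],np.radians(12.06))
snap('wrist','w10.png');crop('w10',300,160,40,45,'c18.png',13)
rel([551.75,56.0,104.7],np.radians(12.06))
E
```

```text
t 12.7167 pos [550.7  56.1 122.1] rpy [ 3.1416e+00 -4.0000e-04  2.0960e-01] F [ 0.5 -0.1 -2.6] w 30.2 q6 [-0.04  0.52  1.61  0.    1.    1.32]
shift [ 1.   0.3 17.4] turn -0.05184051963016434
t 12.7667 pos [550.8  56.2 122.1] rpy [ 3.1415e+00 -6.0000e-04  2.0970e-01] F [ 0.9 -0.2 -1.8] w 29.8 q6 [-0.04  0.52  1.61  0.    1.    1.32]
shift [ 0.9  0.4 17.4] turn -0.04424856586708928
```

View pics/c18.png

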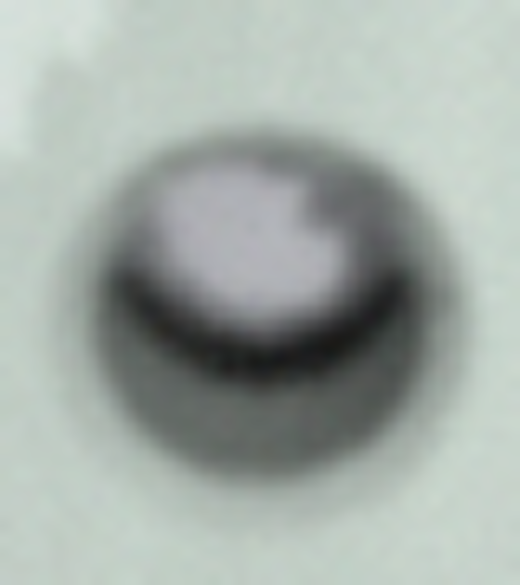

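The dark crescent between the dowel and the hole's lower rim (crop (250,355)) is thin and even, so the hole is concentric with the dowel. I'll lower it gently.

{"api": "play_rows", "payload": {
  "moves": [255,0.1,0,2,0,255,0.1,0,4,0,255,0.1,0,5,0,255,0.1,0,6,0,255,0.1,0,7,0,255,0.1,0,8,0,255,0.1,0,8,0,255,0.1,0,8,0]
}}

```text
time: 13.43
tool_pos: [550.9, 56.2, 113.6]
tcp_rot: [-3.142, 0.0, 0.21]
contact_force: [-0.4, -0.5, -2.3]
grip_width: 29.6
```

```bash
python3 - <<'E'
from h import *
rel([551.75,56.0,104.7],np.radians(12.06));print(bot.get_obs()['moment'])
snap('wrist','w11.png');crop('w11',250,120,150,130,'c19.png',5)
E
```

```text
t 13.4333 pos [550.9  56.2 113.6] rpy [-3.1415e+00  2.0000e-04  2.0980e-01] F [-0.4 -0.5 -2.3] w 29.6 q6 [-0.04  0.53  1.62  0.    0.98  1.32]
shift [0.8 0.4 8.9] turn -0.04200454815155969
[-0.13153176  0.15311478  0.00992611]
```

View pics/c19.png

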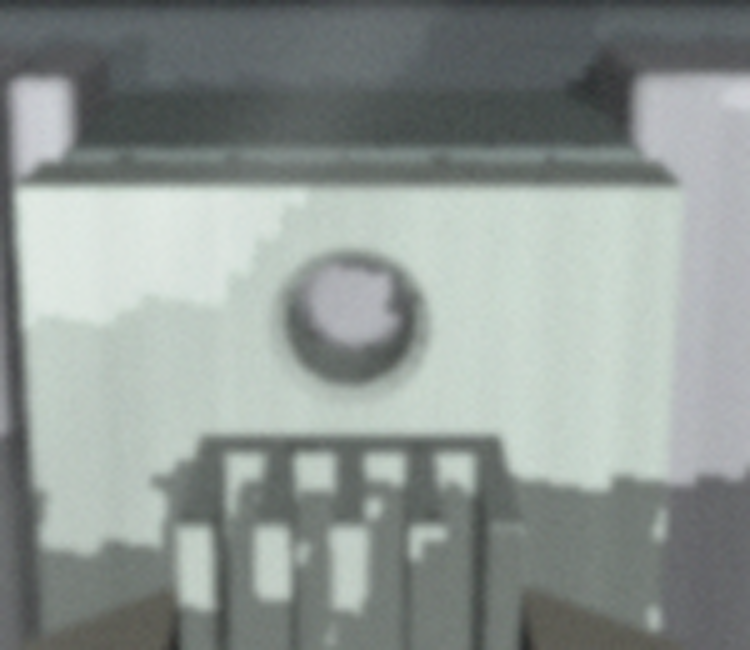

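No contact force with the bottom about 3 mm below the dowel tops, so both dowels have entered. Continuing down.

{"api": "play_rows", "payload": {
  "moves": [255,0,0,1.5,0,255,0,0,3,0,255,0,0,4.5,0,255,0,0,6,0,255,0,0,7,0,255,0,0,7,0]
}}

```text
time: 13.98
tool_pos: [551.0, 56.2, 107.1]
tcp_rot: [3.141, -0.0, 0.21]
contact_force: [-2.1, -1.4, 4.5]
grip_width: 30.1
```

```bash
python3 - <<'E'
from h import *
rel([551.75,56.0,104.7],np.radians(12.06));print(bot.get_obs()['moment'])
E
```

```text
t 13.9833 pos [551.   56.2 107.1] rpy [ 3.1415e+00 -3.0000e-04  2.0980e-01] F [-2.1 -1.4  4.5] w 30.1 q6 [-0.04  0.54  1.63 -0.    0.97  1.32]
shift [0.7 0.3 2.4] turn -0.03779163768713342
[-0.28758946  0.54165177  0.06027991]
```

{"api": "play_rows", "payload": {
  "moves": [255,0,0,1,0,255,0,0,2,0,255,0,0,2.5,0,255,0,0,3,0,255,0,0,3,0,255,0,0,3,0]
}}

```text
time: 14.48
tool_pos: [551.0, 56.2, 105.0]
tcp_rot: [3.141, -0.001, 0.21]
contact_force: [-4.4, -1.3, 11.1]
grip_width: 30.1
```

```bash
python3 - <<'E'
from h import *
rel([551.75,56.0,104.7],np.radians(12.06));print(bot.get_obs()['moment'])
E
```

```text
t 14.4833 pos [551.   56.2 105. ] rpy [ 3.1413e+00 -8.0000e-04  2.0990e-01] F [-4.4 -1.3 11.1] w 30.1 q6 [-0.04  0.55  1.63 -0.    0.96  1.32]
shift [0.7 0.3 0.3] turn -0.03613297212078382
[-0.22219927  1.07623181  0.00865204]
```

{"api": "play_rows", "payload": {
  "moves": [255,-0.2,0,0.3,0,255,-0.3,0,0.6,0,255,-0.3,0,0.9,0,255,-0.3,0,0.9,0,255,-0.3,0,0.9,0]
}}

```text
time: 14.9
tool_pos: [551.0, 56.2, 105.0]
tcp_rot: [3.141, -0.002, 0.21]
contact_force: [-6.9, -1.0, 17.5]
grip_width: 29.7
```

```bash
python3 - <<'E'
from h import *
rel([551.75,56.0,104.7],np.radians(12.06));print(bot.get_obs()['moment'])
snap('wrist','w12.png');crop('w12',250,120,150,130,'c20.png',5)
snap('side','s12.png');crop('s12',230,180,110,120,'c21.png',5)
snap('scene','s12b.png');crop('s12b',310,130,90,100,'c22.png',6)
a=np.hstack([cv2.resize(cv2.imread('pics/c%d.png'%i),(400,440)) for i in (21,22)]);cv2.imwrite('pics/m3.png',a)
E
```

```text
t 14.9 pos [551.   56.2 105. ] rpy [ 3.1411e+00 -1.9000e-03  2.0990e-01] F [-6.9 -1.  17.5] w 29.7 q6 [-0.04  0.55  1.63  0.    0.96  1.32]
shift [0.7 0.3 0.3] turn -0.033717412756014066
[-0.14015207  1.3216349   0.0873478 ]
```

View pics/c20.png

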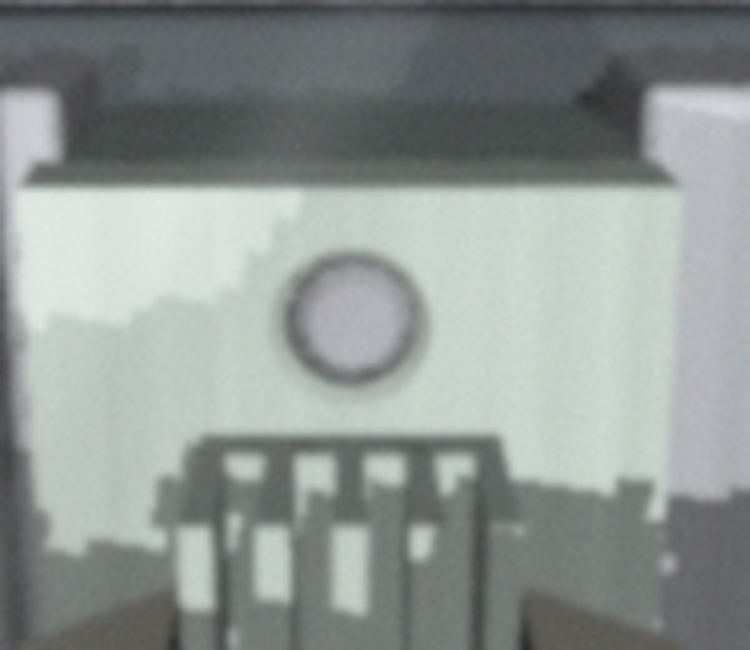

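View pics/m3.png

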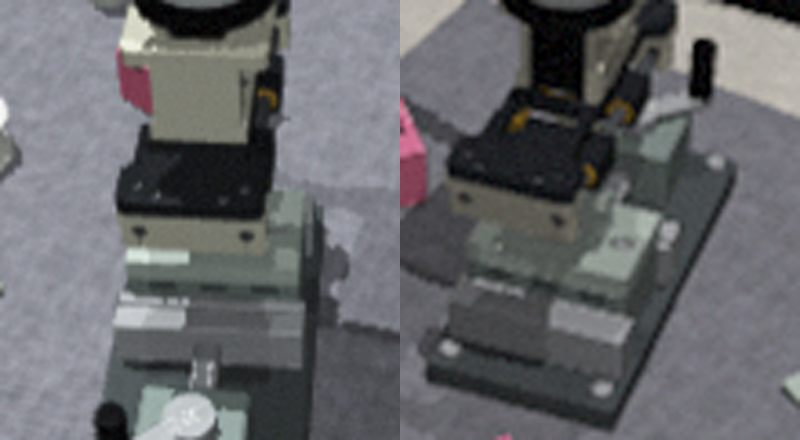

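{"api": "play_rows", "payload": {
  "moves": [255,-0.3,0,0,0,255,-0.6,0,0,0,255,-0.8,0,0,0,255,-0.8,0,0.1,0,255,-0.8,0,0.1,0]
}}

```text
time: 15.47
tool_pos: [550.9, 56.1, 105.0]
tcp_rot: [3.141, -0.004, 0.21]
contact_force: [-3.5, -0.6, 16.0]
grip_width: 29.5
```

```bash
python3 - <<'E'
from h import *
rel([551.75,56.0,104.7],np.radians(12.06));print(bot.get_obs()['moment'])
E
```

```text
t 15.4667 pos [550.9  56.1 105. ] rpy [ 3.141  -0.0037  0.2098] F [-3.5 -0.6 16. ] w 29.5 q6 [-0.04  0.54  1.63  0.    0.96  1.32]
shift [0.8 0.3 0.3] turn -0.03787170557389586
[0.02341496 0.95746638 0.01755235]
```

{"api": "play_rows", "payload": {
  "moves": [255,0.4,0,0.1,0,255,0.8,0,0.2,0,255,1.0,0,0.4,0,255,1.0,0,0.4,0,255,1.0,0,0.4,0,255,1.0,0,0.4,0]
}}

```text
time: 15.97
tool_pos: [551.0, 56.2, 105.0]
tcp_rot: [3.141, -0.002, 0.21]
contact_force: [-8.0, -1.3, 21.0]
grip_width: 30.0
```

```bash
python3 - <<'E'
from h import *
rel([551.75,56.0,104.7],np.radians(12.06));print(bot.get_obs()['moment'])
o=bot.get_obs()
w=snap('wrist','w13.png');crop('w13',230,140,190,90,'c23.png',4.2)
w=snap('scene','s13.png');crop('s13',330,145,60,60,'c24.png',10)
E
```

```text
t 15.9667 pos [551.   56.2 105. ] rpy [ 3.141e+00 -1.800e-03  2.099e-01] F [-8.  -1.3 21. ] w 30.0 q6 [-0.04  0.55  1.63 -0.    0.96  1.32]
shift [0.7 0.3 0.3] turn -0.03175995562542082
[-0.16791363  1.65372016  0.01445666]
```

View pics/c23.png

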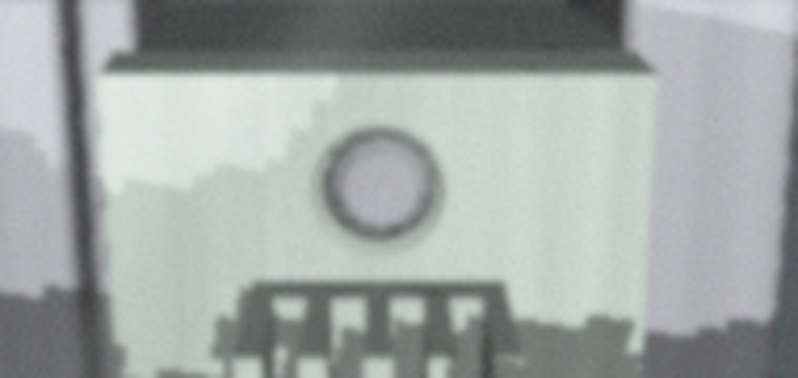

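View pics/c24.png

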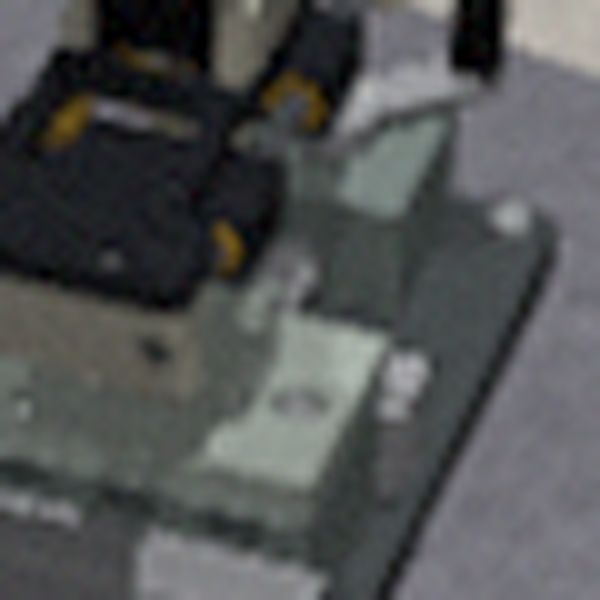

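{"api": "play_rows", "payload": {
  "moves": [255,0,0,0,0,255,0,0,0,0,255,0,0,0,0,255,0,0,0,0]
}}

```text
time: 16.4
tool_pos: [551.0, 56.2, 104.9]
tcp_rot: [3.141, -0.002, 0.21]
contact_force: [-9.6, -0.6, 21.8]
grip_width: 29.9
```

```bash
python3 - <<'E'
from h import *
rel([551.75,56.0,104.7],np.radians(12.06))
w=snap('wrist','w14.png');crop('w14',0,110,240,170,'c25.png',3)
E
```

```text
t 16.4 pos [551.   56.2 104.9] rpy [ 3.141e+00 -1.700e-03  2.100e-01] F [-9.6 -0.6 21.8] w 29.9 q6 [-0.04  0.55  1.63 -0.    0.96  1.32]
shift [0.7 0.3 0.2] turn -0.03008571759125468
```

View pics/c25.png

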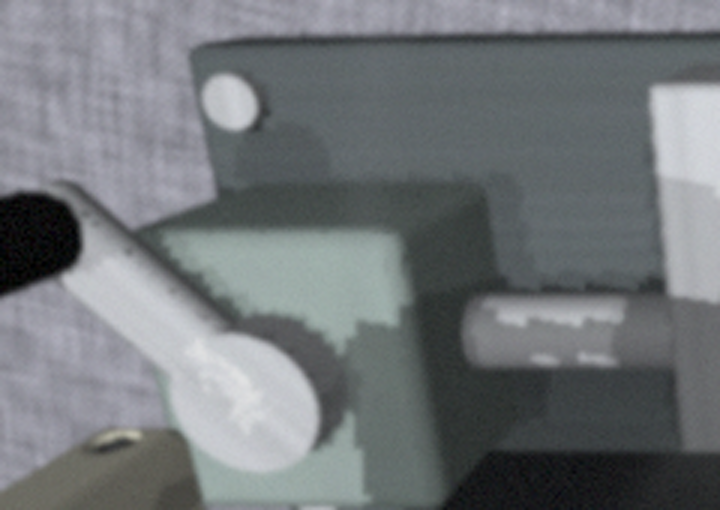

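The crank arm runs at 45° up-left (hub at crop (245,400), tip at about (60,215)), which is about 5.5 rad, so the vise is still tight. The force is steady at about 22 N and z has stopped changing, so I'm handing in.

```bash
python3 -c "
from h import *
print(bot.close_job()); rel([0,0,0])"
```

```text
the job is handed in; nothing more can be done
None
the job is handed in; nothing more can be done
```

The vise is tight, and the upper half sits fully home on its dowels. I handed the job in at about 16.4 s with the gripper still holding the part pressed down.

**What I did**
- **Crank:** I gripped the knob and turned it clockwise from about 1.83 rad to about 5.55 rad, then let go.
- **Upper half:** I gripped the finned part across its fins and lowered it with the large hole over the large dowel. It went on with no side contact until it met the spring, and I pressed it home.

**Last checks**
- **Vise tight:** the path of the knob put the crank at about 5.54 rad. The last picture showed its arm at about 45°, or 5.5 rad. Tight starts at 5.3.
- **Fully home:** the TCP height stayed at 105.0 mm while the upward force rose from 11 to about 22 N. The spring alone pushes 9 N when level, so the part is seated hard. No gap showed at the visible end.

**What did not agree perfectly**
- The height was about 0.3 mm above my estimate of 104.7 mm, which is within my measuring error.
- The tool leans by about 0.002 rad, and a side force of about 8 to 10 N remains in x. I tried to relieve it, but that tilted the tool more, so I put it back.

I moved nothing else on purpose and saw no disturbance in the pictures, but I made no separate final check of the other things on the bench.

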